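Fit the fuse and hold the bayonet fuse cap home

TASK

Put the red-banded fuse from the blue tray into the fuse holder on top of the grey laser power unit, end-down, then enter the black bayonet cap in the holder's two slots, press it in against the spring until its flange is flush on the rim and turn it clockwise about a quarter turn to its stop. Finish while still gripping the cap and holding it pressed flush and turned to the stop, so that the fuse contact can be tested; do not let go of it. Leave the other two fuses in their tray and do not disturb the things around.

Things in the scene. Friction and masses are not known exactly. Their poses are not given: they have to be found in the camera images.
- holder (a point): Bayonet fuse holder: black round collar, 47 mm across, 20 mm tall, round an open well, on top of the grey power unit. Point: centre of its rim, 92 mm above the bench; z up, x along its two opposite entry slots (10 mm wide, reaching 18.5 mm from the axis, white ticks on the rim). Bore 26 mm across, 15 mm deep, then a funnel to the 17 mm fuse barrel.
- lock_mark (a point): A red dot on the holder's rim where a cap lug stands when locked: about 80 degrees (1.4 rad) clockwise from above from a slot. With its flange flush on the rim the cap turns that far to a solid stop (the other way is blocked). Half way, a hump stops it unless the flange is within about 2 mm of the rim. Let go at the stop, the cap rises about 4 mm.
- well_floor (a point): Centre of the top of the sprung brass contact at the foot of the fuse barrel, 58 mm below the rim when free. The fuse drops in and stands on it wholly inside the well, its top 7 mm below the rim.
- contact (a joint): Travel in m of the spring contact at the foot of the fuse barrel: 0 free, about 0.007 with the fuse in and the cap flush on the rim. The spring pushes up with 3 N at 0 and 8 N at 0.007.
- psu: The grey steel laser power unit, fixed on the bench, 260 x 180 mm and 72 mm tall, front (-x) to the robot. Origin: centre of its underside. The fuse holder stands 65 mm from the centre towards the front, on the middle line.
- cap: Loose black bayonet cap, 48 mm tall, about 50 g, upright on its plug on the bench. Origin: centre of the plug's lower face, z up. Plug 24 mm across, 0 to 14 mm up; flange 44 mm across, 14 to 18 mm; round ribbed grip 34 mm across, 18 to 48 mm. Two like lugs stand out from the plug's lower 4 mm along the cap's +x and -x, 7 mm wide, reaching 17 mm from the axis.
- tray: Blue plastic fuse tray, fixed on the bench, 200 x 56 mm and 25 mm tall, origin at the centre of its underside, long side along its x. Three 16 mm holes, 19 mm deep, on its middle line at x = -64, 0 and 64 mm, each with a fuse standing in it.
- fuse_red: The cartridge fuse to fit: white ceramic with steel end caps and a red band and red dot on the top end, 14 mm in diameter, 51 mm long, about 25 g. Origin: centre of its lower end; z along the fuse, up. It stands upright in a tray hole with 32 mm showing above the tray; any of the three holes.
- fuse_blue: A like fuse with a blue band and dot, in the tray; to be left there.
- fuse_yellow: A like fuse with a yellow band and dot, in the tray; to be left there.
- carton_a: Small white and blue switch carton, 75 x 48 x 36 mm, bystander, origin under its centre.
- carton_b: Another such carton, bystander.
- toggle_switch: Loose red toggle switch, 30 x 17 mm and 50 mm tall, bystander, origin at its foot.
- push_button: Loose metal push button with a green top, 29 mm in diameter and 35 mm tall, bystander, origin at its foot.
- screwdriver: Orange screwdriver lying on the bench in front of the power unit, about 0.2 m long, bystander.
- multimeter: Yellow handheld meter lying on the bench, 150 x 75 x 32 mm, bystander.
- cap_top (a point): Centre of the top of the cap's grip, 48 mm above the cap's origin. A white line across it runs along the lugs (the cap's x axis).
There are look-alikes about, which are no part of the job. There is more than one size of the cap; the job needs the larger. There is more than one size of the tray; the job needs the larger.

How it is judged:
By the outcome, as a careful person would: the job done as asked, in the order asked, and still so for the second after the job is handed in, while the arm keeps its last pose, push and grip.
It also fails if it takes over 67 s, if anything falls off the work surface, if the arm or the gripper's body presses on something with over 40 N, if the wrist force passes 120 N, or if a joint passes its speed limit or range.

ROBOT

A 6-joint arm with a two-finger parallel gripper is mounted at the origin on the work surface. World frame = base frame: x ahead of the robot, y to its left, z up, the work surface at z = 0. Lengths are in m, angles in rad, forces in N, time in s.
With the tool pointing down it reaches from about 0.275 to 0.75 m from the base axis. Payload 10.2 kg.
Tool frame: the origin (TCP) lies midway between the tips of the shut fingers; the grasp point (between the pads) lies 19 mm behind it (env.hold_point_z is the distance from the TCP to the grasp point, in m); z points along the fingers, y is the line along which they close (so a half turn about z gives the same grasp; the last joint's range is limited). The gripper opens to 85 mm and grips with 20 to 120 N. Pads are 22 mm wide; open, the fingers measure 114 mm over their backs; the gripper's body (76 mm by 85 mm) begins 54 mm behind the grasp point. The pads swing forward as they close: fully open they stand 13 mm farther back than shut.
Start: joints at [0.942, 0.313, 1.498, -0, 1.331, -0.223], TCP at [0.207, 0.482, 0.231] pointing down, gripper open.
Joint ranges: [-2.94, 2.94], [-0.97, 2.17], [0.19, 2.56], [-1.23, 4.37], [0.02, 3.11], [-2.88, 2.88]. Speed limits (rad/s): [2.39, 2.39, 3.01, 3.14, 3.14, 3.14].

INTERFACE

Orientations are given as a unit quaternion [x, y, z, w].
In Python, from bench import env, kinematics, monitor, eyes, job gives the robot as it stands. The module is installed in compiled form; this text tells all that it offers. Calls block until the motion is done:
- env.reach(position, orientation): joint-space move of the TCP to a pose.
- env.movel(position, velocity=0.15, frame=None, guard=None): straight line of the TCP; frame=None keeps the orientation; velocity is the mean speed in m/s. With guard (N) it stops when the force on the tool has changed by that much, and returns True; else False.
- env.set_joints(angles): joint-space move.
- env.release() and env.close_gripper(effort=None): open the fingers fully, or close them until they stop; effort is the grip in N (None keeps the last).
- env.hold(seconds).
- kinematics.ik(position, orientation): joint angles nearest the present ones, or None.
- monitor.sense(): the state.
- eyes.grab_frame(name): name is "side" or "top" or "wrist"; returns a dict with "frame" (420x560x3 uint8, red, green, blue), "mtx" (3x3 intrinsics, pixels), "view" (4x4, takes a point from world to camera coordinates). Camera axes: x right, y down, z forward; pixel columns grow to the right and rows downward; lengths in m; the calibration is good to about 2 mm. The wrist camera is an equidistant fisheye: a pixel r from the principal point sees the ray r / f radians off the axis. A picture is of the moment at which its call begins. There is no depth.
A pose or a line that the arm cannot do raises env.MotionError and nothing moves.
- job.hand_in(): hands the job in; it is judged then, once.
The state is a dict: "clock": time; "joints": joint angles; "qvel": joint speeds; "joint_efforts": joint torques, N m; "position": TCP position; "ee_rot": TCP orientation; "contact_force": force on the tool from outside, world axes, zero at the start; "ft_torque": the same for the moment, N m; "finger_gap": opening from 0.0 (shut) to 1.0 (fully open); "gripper_force": force on a finger pad.
Only numpy, scipy, OpenCV 4.12 (cv2) and the standard library are available. Lean on these libraries where they do the work, as an engineer would, in place of code of your own. Each camera call takes 0.05 s, during which the arm holds its last target. There are 200 camera calls.

## Working session

There is one attempt and no reset: what is moved stays moved. The work goes in short steps, each a Python script; the robot and the scene stay as the last script left them, time stands still between calls to the robot, and variables do not carry over. Pictures are saved under pics/ and viewed, at most 10 in all, crops included, and the job is handed in when it is done.

```bash
mkdir -p pics
cat > h.py <<'E'
import numpy as np, cv2
from bench import env, kinematics, monitor, eyes, job
def grab(n):
    f=eyes.grab_frame(n); return f
def save(f,name,crop=None,s=1):
    im=f["frame"]
    if crop: x0,y0,x1,y1=crop; im=im[y0:y1,x0:x1]
    im=cv2.resize(im,None,fx=s,fy=s,interpolation=cv2.INTER_CUBIC)
    cv2.imwrite("pics/"+name,im[:,:,::-1])
def ray(f,uv,fish=False):
    K=np.array(f["mtx"]);V=np.array(f["view"])
    x=(uv[0]-K[0,2])/K[0,0];y=(uv[1]-K[1,2])/K[1,1]
    if fish:
        r=np.hypot(x,y);d=np.array([np.sin(r)*x/max(r,1e-9),np.sin(r)*y/max(r,1e-9),np.cos(r)])
    else: d=np.array([x,y,1.])
    R=V[:3,:3];d=R.T@d;return -R.T@V[:3,3],d/np.linalg.norm(d)
def atz(f,uv,z,fish=False):
    o,d=ray(f,uv,fish);return o+d*(z-o[2])/d[2]
def tri(obs):
    A=np.zeros((3,3));b=np.zeros(3);L=[]
    for f,uv,fi in obs:
        o,d=ray(f,uv,fi);P=np.eye(3)-np.outer(d,d);A+=P;b+=P@o;L.append((o,P))
    p=np.linalg.solve(A,b);return p,[np.linalg.norm(P@(p-o)) for o,P in L]
def proj(f,p,fish=False):
    K=np.array(f["mtx"]);V=np.array(f["view"]);c=V[:3,:3]@np.array(p)+V[:3,3]
    if fish:
        t=np.arctan2(np.hypot(c[0],c[1]),c[2]);h=np.hypot(c[0],c[1]);x,y=c[0]/h*t,c[1]/h*t
    else:x,y=c[0]/c[2],c[1]/c[2]
    return np.array([K[0,0]*x+K[0,2],K[1,1]*y+K[1,2]])
def down(yaw):  # tool x at angle yaw, z down
    from scipy.spatial.transform import Rotation as R
    return (R.from_euler('z',yaw)*R.from_euler('x',np.pi)).as_quat()
E
python3 - <<'E'
from h import *
import pickle
D={}
for n in("top","side","wrist"):
    f=grab(n);D[n]=f
    save(f,n+"0.png",None,1.4)
    print(n,np.round(f["mtx"],1).tolist(),np.round(f["view"],3).tolist())
pickle.dump(D,open("f0.pkl","wb"))
s=monitor.sense();print(s)
print(env.hold_point_z)
E
```

```text
top [[416.9, 0.0, 279.0], [0.0, 416.9, 209.1], [0.0, 0.0, 1.0]] [[0.008, -0.999, 0.038, -0.122], [-0.983, -0.014, -0.184, 0.564], [0.184, -0.036, -0.982, 1.081], [0.0, 0.0, 0.0, 1.0]]
side [[394.9, 0.0, 274.4], [0.0, 394.9, 212.7], [0.0, 0.0, 1.0]] [[0.992, -0.123, -0.001, -0.536], [-0.088, -0.706, -0.703, 0.042], [0.085, 0.697, -0.712, 1.136], [0.0, 0.0, 0.0, 1.0]]
wrist [[325.2, 0.0, 280.2], [0.0, 325.2, 207.1], [0.0, 0.0, 1.0]] [[0.394, 0.919, -0.002, -0.524], [0.877, -0.375, 0.301, -0.039], [0.276, -0.12, -0.954, 0.38], [0.0, 0.0, 0.0, 1.0]]
{'clock': 0.15, 'joints': array([ 9.41643247e-01,  3.13353711e-01,  1.49822230e+00,  4.65115522e-06,
        1.33101390e+00, -2.23414716e-01]), 'qvel': array([-0.0006145 , -0.00181062, -0.00369555,  0.00080389,  0.00111563,
       -0.00192342]), 'joint_efforts': array([ 2.16748769e-03, -4.12365317e+01, -2.59796262e+01, -1.07567048e-04,
        3.22166044e-03,  8.31770919e-08]), 'position': array([0.20712363, 0.48221787, 0.2308652 ]), 'ee_rot': array([ 2.01481016e-01,  9.79492293e-01, -4.53072176e-04, -2.08234865e-04]), 'contact_force': array([-1.05060392, -0.63507822, -0.31714445]), 'ft_torque': array([-0.0327798 , -0.0090062 , -0.00236945]), 'gripper_force': 0.0, 'finger_gap': 1.0004229562050841}
0.0187
```

View pics/top0.png

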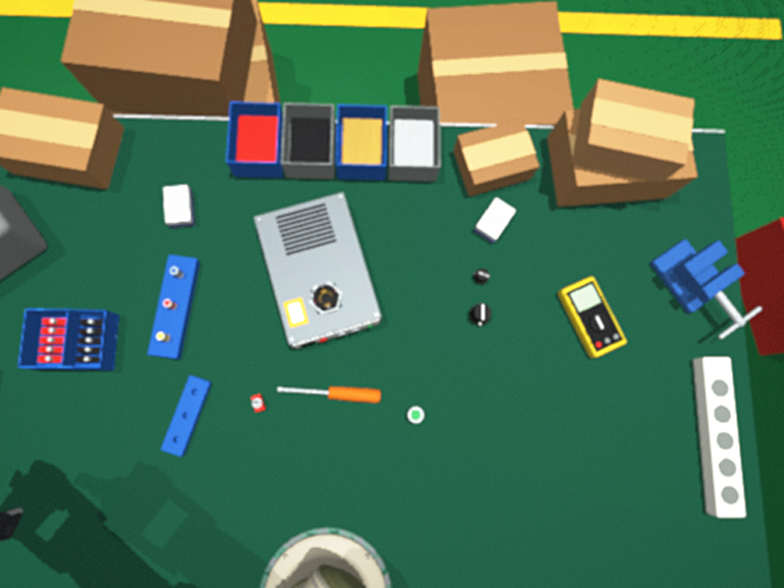

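View pics/side0.png

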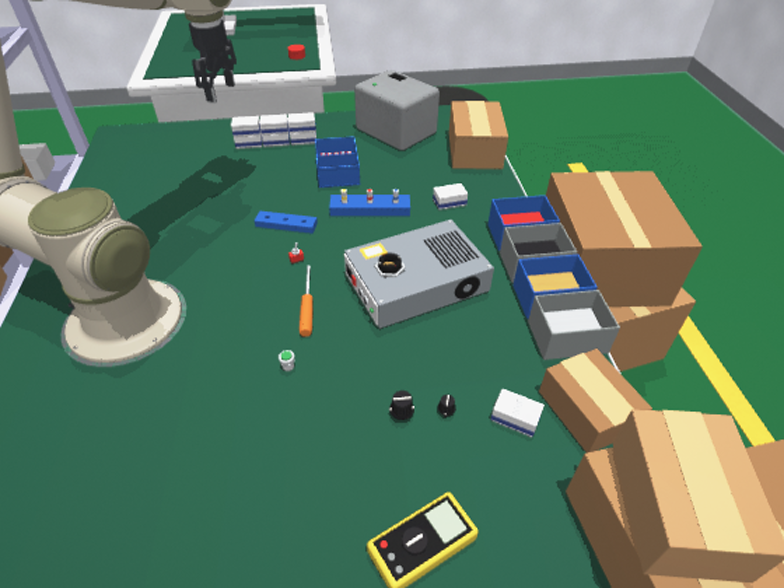

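Top view, at 1.4x. Fuse candidates, all in the large tray: blue (176,271), red (168,303), yellow (161,337). The small empty tray at (186,415) is a decoy. Cap candidates: larger (481,314), smaller (482,276). The holder is at (325,297). I choose the middle fuse, red, and the cap at (481,314), and will check both in an enlarged composite.

Run:
```python
from h import *
import pickle
D=pickle.load(open("f0.pkl","rb"))
def c(n,x,y,r=24,s=5):
    # x,y in the 1.4 picture
    x=int(x/1.4);y=int(y/1.4);print(n,"origin",x-r-0,y-r)
    return cv2.resize(D[n]["frame"][y-r:y+r,x-r:x+r],None,fx=s,fy=s,interpolation=cv2.INTER_CUBIC)
t=np.hstack([c("top",168,305,26),c("top",325,297,26),c("top",481,296,26)])
s=np.hstack([c("side",370,195,26),c("side",390,262,26),c("side",420,405,26)])
cv2.imwrite("pics/comp.png",cv2.resize(np.vstack([t,s]),None,fx=1,fy=1)[:,:,::-1])
```

```text
top origin 94 191
top origin 206 186
top origin 317 185
side origin 238 113
side origin 252 161
side origin 274 263
```

View pics/comp.png

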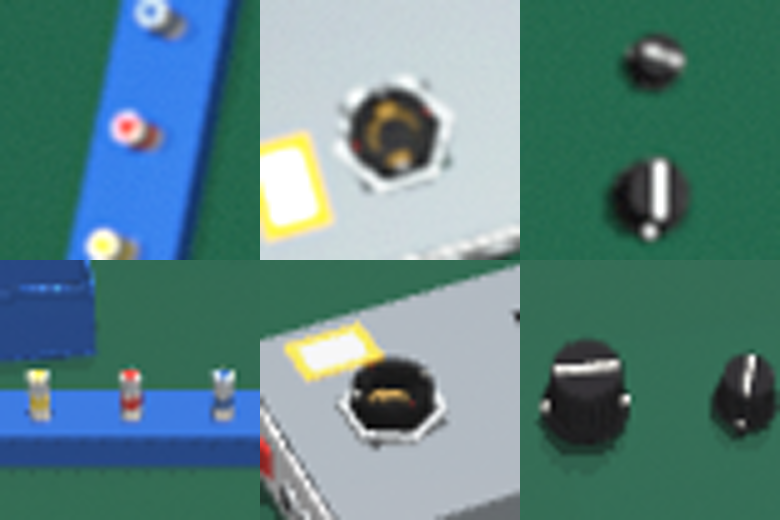

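The red-banded fuse is the middle one in the large tray: dot at (127,127) in the top crop and (130,374) in the side crop. The larger cap's grip top is at (660,188) and (587,368). The holder rim is at (396,130) and (394,393). Next I triangulate these.

Run:
```python
from h import *
import pickle
D=pickle.load(open("f0.pkl","rb"))
T,S=D["top"],D["side"]
P={}
for n,a,b in [("fuse",(119.0,216.0),(263.6,135.4)),("hold",(232.8,211.6),(278.4,187.2)),("cap",(344.6,222.2),(287,284.2))]:
    p,e=tri([(T,a,False),(S,b,False)]);P[n]=p;print(n,p.round(4),np.round(e,4))
s=monitor.sense()
W=D["wrist"];V=W["view"];print("cam pos rel TCP",-V[:3,:3].T@V[:3,3]-s["position"])
from scipy.spatial.transform import Rotation as R
Rt=R.from_quat(s["ee_rot"]).as_matrix()
print("cam in tool",Rt.T@(-V[:3,:3].T@V[:3,3]-s["position"]), (V[:3,:3]@Rt).round(3).tolist())
# tray direction from blue/yellow tops
b=atz(T,(94+152/5-.4,191+12/5-.4),.057);y=atz(T,(94+102/5-.4,191+243/5-.4),.057);print(b,y,np.degrees(np.arctan2(*(b-y)[[1,0]])))
for k in(118,108):pass
pickle.dump(P,open("P.pkl","wb"))
```

```text
fuse [0.5409 0.3121 0.0563] [0.0008 0.0008]
hold [0.552  0.007  0.0861] [0.0009 0.0009]
cap [ 0.5336 -0.2964  0.0474] [0.0006 0.0006]
cam pos rel TCP [-0.07129077  0.03087929  0.14271861]
cam in tool [ 7.77228970e-02  9.52403855e-05 -1.42701259e-01] [[0.001, 1.0, 0.001], [-0.954, 0.001, -0.301], [-0.301, -0.0, 0.954]]
[0.60309572 0.303353   0.057     ] [0.47767018 0.32002828 0.057     ] -7.573041329254562
```

Run:
```python
from h import *
import pickle
P=pickle.load(open("P.pkl","rb"))
W={}
def shot(k,xy,z,yaw):
    env.reach([xy[0],xy[1],z],down(yaw));W[k]=grab("wrist")
    p={"f":P["fuse"],"h":P["hold"]}[k[0]]
    print(k,monitor.sense()["clock"],proj(W[k],p,True).round(1))
h=P["hold"];f=P["fuse"];y=np.radians(172.4)
shot("h1",h[:2]+[-.03,.03],.2,y);shot("h2",h[:2]+[.05,0.03],.2,y)
shot("f1",f[:2]+[.05,0],.15,y);shot("f2",f[:2],.15,y)
pickle.dump(W,open("W.pkl","wb"))
out=[]
for k in W:
    p={"f":P["fuse"],"h":P["hold"]}[k[0]];u,v=proj(W[k],p,True).astype(int)
    r=50;u=min(max(u,r),560-r);v=min(max(v,r),420-r);print(k,u-r,v-r)
    out.append(cv2.resize(W[k]["frame"][v-r:v+r,u-r:u+r],(300,300),interpolation=cv2.INTER_CUBIC))
cv2.imwrite("pics/w1.png",np.vstack([np.hstack(out[:2]),np.hstack(out[2:])])[:,:,::-1])
```

```text
h1 2.1667 [249.2 240.8]
h2 2.6333 [233.5 148.8]
f1 3.7667 [272.4 145.1]
f2 4.1333 [281.1 210.2]
h1 199 190
h2 183 98
f1 222 95
f2 231 160
```

View pics/w1.png

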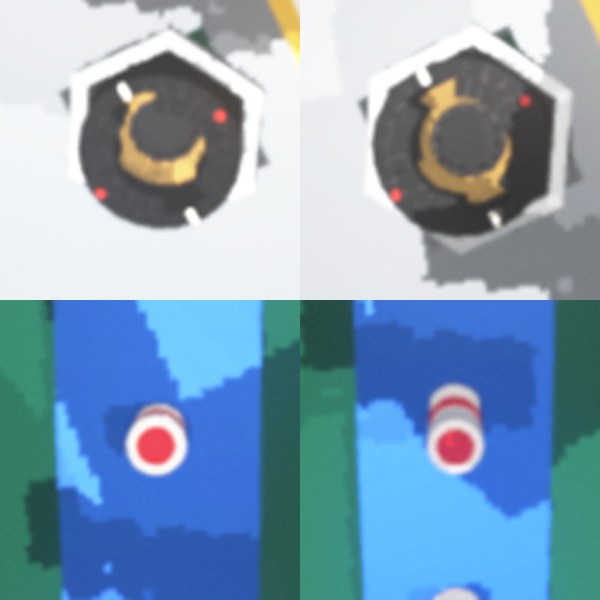

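Wrist crops at 3x. Holder ticks in h1 are at (124,92) and (193,217), red dots at (220,117) and (100,194). Ticks in h2 are at (424,77) and (496,219), red dots at (525,101) and (396,195). The red fuse dot is at (155,444) in f1 and (455,447) in f2.

Run:
```python
from h import *
import pickle
P=pickle.load(open("P.pkl","rb"));W=pickle.load(open("W.pkl","rb"))
o={"h1":(199,190),"h2":(183,98),"f1":(222,95),"f2":(231,160)}
q=lambda k,x,y:(W[k],(o[k][0]+x/3-1/3,o[k][1]+y/3-1/3),True)
T=[]
pts={"t1":((124,92),(124,77)),"t2":((193,217),(196,219)),"r1":((220,117),(225,101)),"r2":((100,194),(96,195))}
R={}
for n,(a,b) in pts.items():
    R[n],e=tri([q("h1",*a),q("h2",*b)]);print(n,R[n].round(4),np.round(e,4))
    R[n]=(atz(*q("h1",*a)[:2],.092,True)+atz(*q("h2",*b)[:2],.092,True))/2;print("  z92",R[n].round(4),(atz(*q("h1",*a)[:2],.092,True)-atz(*q("h2",*b)[:2],.092,True)).round(4))
fz,e=tri([q("f1",155,144),q("f2",155,147)]);print("fuse",fz.round(4),np.round(e,4))
for k,a in(("f1",(155,144)),("f2",(155,147))):print(atz(*q(k,*a)[:2],.057,True).round(4))
h=sum(R.values())/4;d=R["t1"]-R["t2"];g=R["r1"]-R["r2"]
print("hold",h.round(4),np.linalg.norm(d),np.linalg.norm(g),"slot",np.degrees(np.arctan2(d[1],d[0])),"lock",np.degrees(np.arctan2(g[1],g[0])))
P["hold"]=h;P["fuse"]=(atz(*q("f1",155,144)[:2],.057,True)+atz(*q("f2",155,147)[:2],.057,True))/2
P["slot"]=np.arctan2(d[1],d[0]);pickle.dump(P,open("P.pkl","wb"))
```

```text
t1 [0.5306 0.0035 0.0916] [0.0001 0.0001]
  z92 [0.5305 0.0036 0.092 ] [-0.0001 -0.0002  0.    ]
t2 [0.5698 0.0168 0.0941] [0. 0.]
  z92 [0.5705 0.0166 0.092 ] [ 0.0007 -0.      0.    ]
r1 [0.5406 0.0287 0.0935] [0. 0.]
  z92 [0.5409 0.0286 0.092 ] [0.0005 0.0001 0.    ]
r2 [ 0.5599 -0.0086  0.0928] [0.0001 0.0001]
  z92 [ 0.5602 -0.0088  0.092 ] [ 0.0003 -0.0002  0.    ]
fuse [0.5389 0.3132 0.0589] [0.0001 0.0001]
[0.5391 0.313  0.057 ]
[0.5396 0.3132 0.057 ]
hold [0.5505 0.01   0.092 ] 0.04202532549508609 0.04207087136511157 slot -161.97563610202587 lock 117.28448121317051
```

Run:
```python
from h import *
import pickle
P=pickle.load(open("P.pkl","rb"));f=P["fuse"];h=P["hold"];y=np.radians(172.4)
env.reach([f[0],f[1],.12],down(y))
print(env.movel([f[0],f[1],.033],.1,guard=12))
env.close_gripper(30);s=monitor.sense();print(s["position"],s["finger_gap"],s["gripper_force"],s["contact_force"])
env.movel([f[0],f[1],.17],.2)
s=monitor.sense();print(s["finger_gap"],s["gripper_force"])
env.reach([h[0],h[1],.15],down(y));w=grab("wrist");sd=grab("side");t=grab("top")
s=monitor.sense();print(s["position"],s["clock"])
for n,F,fi in(("w",w,True),("s",sd,False)):
    print(n,"fuse bottom pred",proj(F,[h[0],h[1],.124],fi).round(1),"rim",proj(F,h,fi).round(1))
u,v=proj(sd,h).astype(int);u0,v0=u-35,v-50;print(u0,v0)
a=cv2.resize(sd["frame"][v0:v0+75,u0:u0+70],None,fx=5,fy=5,interpolation=cv2.INTER_CUBIC)
u,v=proj(w,h,True).astype(int);u1,v1=u-60,v-60;print(u1,v1)
b=cv2.resize(w["frame"][v1:v1+125,u1:u1+120],None,fx=3,fy=3,interpolation=cv2.INTER_CUBIC)
cv2.imwrite("pics/w2.png",np.hstack([a,b])[:,:,::-1])
```

```text
False
[0.53940991 0.31313679 0.03313778] 0.14954003572641913 29.217588007450104 [-0.3986816   0.55922495  2.11359201]
0.15178730770987872 29.2924627661705
[0.55065307 0.01105895 0.14997924] 8.2
w fuse bottom pred [278.1 248.1] rim [278.4 227.8]
s fuse bottom pred [277.5 176.5] rim [277.4 185.1]
242 135
218 167
```

View pics/w2.png

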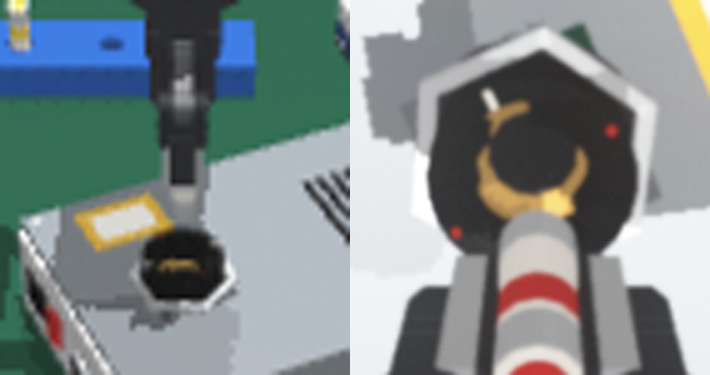

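The picture shows the fuse gripped upright, its lower end on the holder axis to within about 1 mm. I lower it next.

Run:
```python
from h import *
import pickle
P=pickle.load(open("P.pkl","rb"));h=P["hold"];c=P["cap"];y=np.radians(172.4)
env.hold(.2)
g=env.movel([h[0],h[1],.097],.06,guard=8);s=monitor.sense();print(g,s["position"],s["contact_force"])
if not g:
    env.release();env.hold(.3)
    env.movel([h[0],h[1],.2],.2)
    W={}
    env.reach([h[0]+.04,h[1],.2],down(y));F=grab("wrist")
    yc=np.pi
    for k,d in(("c1",.05),("c2",-.02)):
        env.reach([c[0]+d,c[1],.16],down(yc));W[k]=grab("wrist")
    pickle.dump(W,open("Wc.pkl","wb"))
    im=[]
    for G,p in((F,h),(W["c1"],c),(W["c2"],c)):
        u,v=proj(G,p,True).astype(int);r=43;print(u-r,v-r)
        im.append(cv2.resize(G["frame"][v-r:v+r,u-r:u+r],(258,258),interpolation=cv2.INTER_CUBIC))
    cv2.imwrite("pics/w3.png",np.hstack(im)[:,:,::-1]);print(monitor.sense()["clock"])
```

```text
False [0.55077881 0.00993604 0.09738738] [-0.48634321 -0.6191971  -0.64448989]
230 114
235 99
236 182
13.1
```

View pics/w3.png

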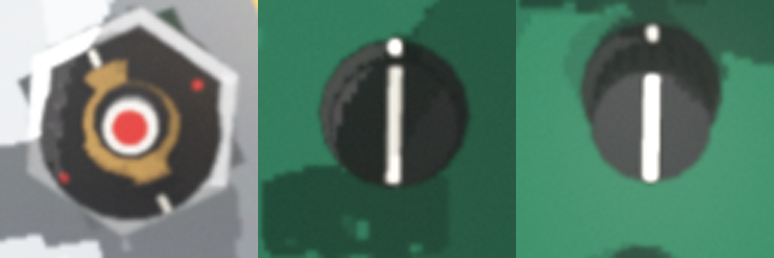

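The fuse is seated, centred in the well. The cap's white line runs (396,66)-(392,184) in c1 and (652,74)-(651,181) in c2.

Run:
```python
from h import *
import pickle
P=pickle.load(open("P.pkl","rb"));W=pickle.load(open("Wc.pkl","rb"))
o={"c1":(235,99),"c2":(236,182)}
q=lambda k,p:(W[k],(o[k][0]+p[0]/3-1/3,o[k][1]+p[1]/3-1/3),True)
R=[]
for a,b in(((138,66),(136,74)),((134,184),(135,181))):
    p,e=tri([q("c1",a),q("c2",b)]);print(p.round(4),np.round(e,4))
    R.append((atz(*q("c1",a)[:2],.048,True)+atz(*q("c2",b)[:2],.048,True))/2);print(R[-1])
c=(R[0]+R[1])/2;d=R[1]-R[0];P["cap"]=c;P["capyaw"]=np.arctan2(d[1],d[0])
print(c,np.linalg.norm(d),np.degrees(P["capyaw"]))
pickle.dump(P,open("P.pkl","wb"))
s=monitor.sense();print(s["joints"].round(3))
h=P["hold"];slot=P["slot"]%np.pi
dy=slot-P["capyaw"];dy=(dy+np.pi/2)%np.pi-np.pi/2
for g in np.radians([90,120,150,180,210,-120]):
    qs=[kinematics.ik(p,down(a)) for p,a in(([c[0],c[1],.025],g),([h[0],h[1],.12],g+dy),([h[0],h[1],.12],g+dy-1.45))]
    print(np.degrees(g),[None if x is None else round(float(x[5]),2) for x in qs])
```

```text
[ 0.5165 -0.2947  0.0468] [0.0001 0.0001]
[ 0.51630684 -0.29472837  0.048     ]
[ 0.5474 -0.2953  0.0498] [0.0003 0.0003]
[ 0.54792553 -0.29533357  0.048     ]
[ 0.53211619 -0.29503097  0.048     ] 0.03162448325326549 -1.0965396093587723
[-0.719  0.52   1.382  0.     1.238 -2.291]
90.0 [-0.7, -0.53, 0.92]
119.99999999999999 [-1.22, -1.05, 0.4]
150.0 [-1.75, -1.58, -0.13]
180.0 [-2.27, -2.1, -0.65]
210.00000000000003 [-2.79, -2.62, -1.17]
-119.99999999999999 [None, None, -1.7]
```

Run:
```python
from h import *
import pickle
P=pickle.load(open("P.pkl","rb"));c=P["cap"];h=P["hold"]
g=np.pi+P["capyaw"];slot=P["slot"]%np.pi;gs=np.pi+slot
env.reach([c[0],c[1],.1],down(g));env.hold(.15)
print(env.movel([c[0],c[1],.019],.1,guard=12))
env.close_gripper(80);s=monitor.sense();print(s["position"],s["finger_gap"],s["gripper_force"],s["contact_force"])
env.movel([c[0],c[1],.16],.2)
env.reach([h[0],h[1],.14],down(gs));env.hold(.3);w=grab("wrist");sd=grab("side")
s=monitor.sense();print(s["position"],s["clock"],s["finger_gap"],s["gripper_force"],s["contact_force"])
pickle.dump((w,sd),open("Wk.pkl","wb"))
z=.14-.019;e=np.array([np.cos(slot),np.sin(slot),0])
for n,p in(("top",[0,0,.048]),("end+",e*.0158+[0,0,.048]),("end-",-e*.0158+[0,0,.048]),("lug+",e*.017+[0,0,.002]),("lug-",-e*.017+[0,0,.002])):
    p=np.array(p)+[h[0],h[1],z];print(n,"w",proj(w,p,True).round(1),"s",proj(sd,p).round(1))
u,v=proj(sd,h).astype(int);u0,v0=u-35,v-60;print("s",u0,v0)
a=cv2.resize(sd["frame"][v0:v0+80,u0:u0+70],None,fx=5,fy=5,interpolation=cv2.INTER_CUBIC)
u,v=proj(w,h+[0,0,.06],True).astype(int);u1,v1=u-55,v-75;print("w",u1,v1)
b=cv2.resize(w["frame"][v1:v1+100,u1:u1+110],None,fx=4,fy=4,interpolation=cv2.INTER_CUBIC)
print(a.shape,b.shape)
cv2.imwrite("pics/w4.png",np.hstack([a,b[:400]])[:,:,::-1])
```

```text
False
[ 0.53242593 -0.29523048  0.01953641] 0.3757833752039853 79.30271744728088 [-0.30948106  0.46177443  5.68654398]
[0.55057537 0.00963243 0.1400103 ] 17.5333 0.37385936406329734 79.19597268104553 [-0.47231243  0.33444869  0.21745556]
top w [280.3 302.5] s [277.6 163.7]
end+ w [280.3 331.3] s [282.8 162.2]
end- w [280.3 269.6] s [272.3 165.3]
lug+ w [280.3 281.6] s [283.  175.1]
lug- w [280.3 225.7] s [272.  178.4]
s 242 125
w 225 206
(400, 350, 3) (400, 440, 3)
```

View pics/w4.png

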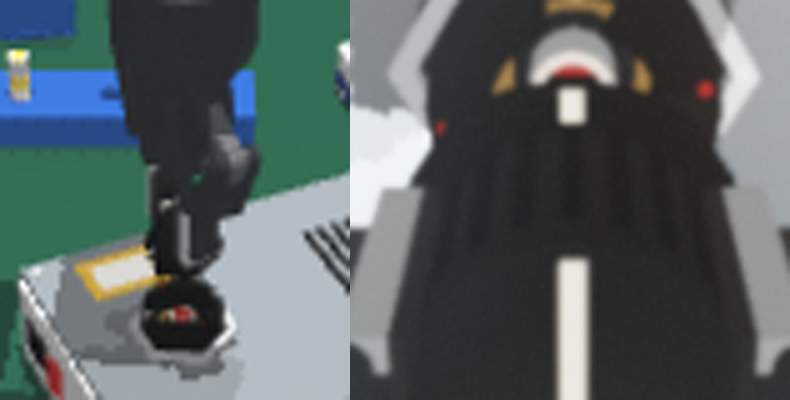

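The wrist crop shows the cap centred and aligned: line at x=573, near end at y=258, both as predicted. I use the red dots at (705,89) and (440,127) to check the holder centre, then insert.

Run:
```python
from h import *
import pickle
P=pickle.load(open("P.pkl","rb"));h=P["hold"];gs=np.pi+P["slot"]%np.pi
w,sd=pickle.load(open("Wk.pkl","rb"))
r=[atz(w,(225+(x-350)/4-.4,206+y/4-.4),.092,True) for x,y in((705,89),(440,127))]
print("hold chk",(r[0]+r[1])/2,h, np.linalg.norm(r[0]-r[1]))
def st(t):
    s=monitor.sense();print(t,s["position"].round(4),s["contact_force"].round(1),s["ft_torque"].round(2),round(s["clock"],1));return s
g=env.movel([h[0],h[1],.106],.05,guard=8);st(g)
if not g:
    g=env.movel([h[0],h[1],.094],.02,guard=25);st(g)
```

```text
hold chk [0.55013853 0.00963972 0.092     ] [0.55052591 0.0099666  0.092     ] 0.04252087247078935
False [0.5507 0.0099 0.1062] [-1.3  0.4 -0.4] [-0.02  0.   -0.02] 18.4
True [0.5513 0.0098 0.0979] [-0.3  0.1  7.2] [ 0.06  0.2  -0.04] 18.9
```

Run:
```python
from h import *
import pickle
P=pickle.load(open("P.pkl","rb"));h=P["hold"];gs=np.pi+P["slot"]%np.pi
def st(t):
    s=monitor.sense();print(t,s["position"].round(4),s["contact_force"].round(1),s["ft_torque"].round(2),round(s["clock"],1));return s
for z in(.0975,.097,.0965):
    g=env.movel([h[0],h[1],z],.02,guard=25);env.hold(.15);s=st((z,g))
    if s["contact_force"][2]>18:break
```

```text
(0.0975, False) [0.551  0.0099 0.0981] [-0.7  0.5  7.1] [0.08 0.13 0.04] 19.3
(0.097, False) [0.5511 0.0099 0.0977] [-1.3  0.8  6.9] [ 0.04  0.12 -0.03] 19.7
(0.0965, False) [0.5511 0.0099 0.0976] [-2.2  1.2 10.8] [0.08 0.33 0.07] 20.1
```

Run:
```python
from h import *
import pickle
from scipy.spatial.transform import Rotation as R
P=pickle.load(open("P.pkl","rb"));h=P["hold"];gs=np.pi+P["slot"]%np.pi
Z=.0957
def st(t):
    s=monitor.sense();m=R.from_quat(s["ee_rot"]).as_matrix();t2=np.degrees((np.arctan2(m[1,0],m[0,0])-gs+np.pi)%(2*np.pi)-np.pi)
    print(t,s["position"].round(4),s["contact_force"].round(1),s["ft_torque"].round(2),"turn",round(t2,1),round(s["clock"],1));return s
env.movel([h[0],h[1],Z],.02);env.hold(.1);st("press")
for a in range(8,73,8):
    env.reach([h[0],h[1],Z],down(gs-np.radians(a)));s=st(a)
    if np.linalg.norm(s["contact_force"])>50 or abs(s["ft_torque"][2])>2: print("stop");break
```

```text
press [0.5512 0.0099 0.0975] [-4.   0.1 17.6] [0.18 0.87 0.02] turn 0.0 20.4
8 [0.5516 0.0098 0.0975] [-2.7  0.2 15.5] [ 0.13  0.38 -0.08] turn -8.0 20.7
16 [0.5517 0.0098 0.0975] [-2.4  0.2 15.4] [ 0.19  0.33 -0.14] turn -16.0 20.9
24 [0.5517 0.0098 0.0975] [-2.8  0.9 14.6] [ 0.07  0.33 -0.03] turn -24.0 21.2
32 [0.5517 0.0098 0.0975] [-2.6 -0.1 15.4] [ 0.15  0.33 -0.09] turn -32.0 21.4
40 [0.5517 0.0098 0.0975] [-1.4  0.  15.3] [ 0.19  0.33 -0.07] turn -40.0 21.7
48 [0.5517 0.0098 0.0975] [-1.8  0.5 14.1] [ 0.16  0.29 -0.09] turn -48.0 22.0
56 [0.5517 0.0098 0.0975] [-2.2  0.4 14.6] [ 0.1   0.37 -0.12] turn -56.0 22.2
64 [0.5517 0.0098 0.0975] [-1.4  0.6 14.7] [ 0.14  0.28 -0.07] turn -64.0 22.5
72 [0.5517 0.0098 0.0975] [-2.1  1.5 14.9] [ 0.16  0.26 -0.13] turn -72.0 22.7
```

Run:
```python
from h import *
import pickle
from scipy.spatial.transform import Rotation as R
P=pickle.load(open("P.pkl","rb"));h=P["hold"];gs=np.pi+P["slot"]%np.pi
Z=.0957
for a in range(75,91,1):
    env.reach([h[0],h[1],Z],down(gs-np.radians(a)));env.hold(.1);s=monitor.sense()
    m=R.from_quat(s["ee_rot"]).as_matrix();t2=np.degrees((np.arctan2(m[1,0],m[0,0])-gs+np.pi)%(2*np.pi)-np.pi)
    print(a,s["position"].round(4),s["contact_force"].round(1),s["ft_torque"].round(2),"turn",round(t2,1))
    if abs(s["ft_torque"][2])>.5: print("stop");break
w=grab("wrist")
p=h+[0,0,.034];u,v=proj(w,p,True).astype(int);u1,v1=u-60,v-75;print(u1,v1,s["clock"],proj(w,p,True))
b=cv2.resize(w["frame"][v1:v1+130,u1:u1+120],None,fx=4,fy=4,interpolation=cv2.INTER_CUBIC)
cv2.imwrite("pics/w5.png",b[:,:,::-1])
```

```text
75 [0.5517 0.0098 0.0975] [-2.1  0.8 15.2] [ 0.14  0.3  -0.11] turn -75.0
76 [0.5517 0.0098 0.0975] [-1.8  0.1 14.4] [ 0.13  0.27 -0.06] turn -76.0
77 [0.5517 0.0098 0.0975] [-1.4  0.4 14.6] [ 0.18  0.3  -0.06] turn -77.0
78 [0.5517 0.0098 0.0975] [-1.3  0.9 15.2] [ 0.09  0.25 -0.04] turn -78.0
79 [0.5516 0.0098 0.0975] [-1.7  0.7 14.5] [ 0.06  0.41 -0.02] turn -79.0
80 [0.5515 0.0098 0.0975] [-2.9  1.  15.6] [0.07 0.46 0.01] turn -80.0
81 [0.5514 0.0097 0.0975] [-3.   0.5 16.1] [0.01 0.56 0.02] turn -81.0
82 [0.5513 0.0097 0.0975] [-4.1 -0.1 15.1] [-0.04  0.69  0.04] turn -82.0
83 [0.5512 0.0097 0.0975] [-4.2 -1.1 17.2] [-0.05  0.78  0.06] turn -83.0
84 [0.5511 0.0097 0.0975] [-6.1 -0.6 17. ] [-0.04  0.81  0.18] turn -84.0
85 [0.5511 0.0097 0.0975] [-5.4 -0.5 17.6] [-0.05  0.89  0.29] turn -84.9
86 [0.5511 0.0097 0.0975] [-5.4 -0.8 17.5] [-0.1   0.88  0.52] turn -85.9
stop
220 225 26.9417 [280.34201922 300.69645134]
```

View pics/w5.png

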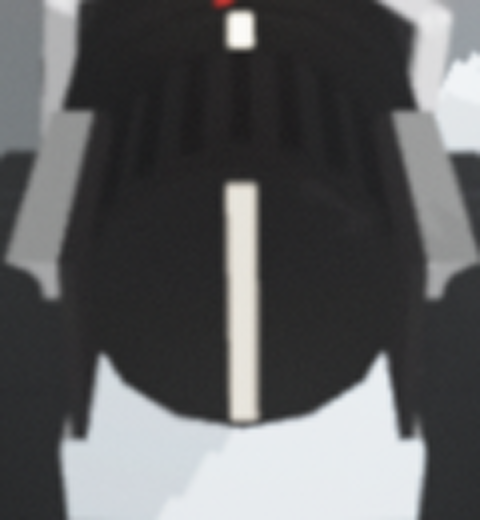

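The line still follows the gripper, and the lug sits at, or just past, the red dot at (222,2). Torque has begun to rise, so I turn a little further to confirm the solid stop.

Run:
```python
from h import *
import pickle
from scipy.spatial.transform import Rotation as R
P=pickle.load(open("P.pkl","rb"));h=P["hold"];gs=np.pi+P["slot"]%np.pi
Z=.0955
for a in range(87,93,1):
    env.reach([h[0],h[1],Z],down(gs-np.radians(a)));env.hold(.15);s=monitor.sense()
    print(a,s["position"].round(4),s["contact_force"].round(1),s["ft_torque"].round(2),s["gripper_force"])
    if abs(s["ft_torque"][2])>1.0: print("stop");break
env.hold(.5);s=monitor.sense();print(s["position"].round(4),s["contact_force"].round(1),s["ft_torque"].round(2),s["clock"])
w=grab("wrist");sd=grab("side")
b=cv2.resize(w["frame"][215:335,220:340],None,fx=4,fy=4,interpolation=cv2.INTER_CUBIC)
u,v=proj(sd,h).astype(int)
a=cv2.resize(sd["frame"][v-30:v+30,u-20:u+20],None,fx=8,fy=8,interpolation=cv2.INTER_CUBIC)
cv2.imwrite("pics/w6.png",np.hstack([b,a])[:,:,::-1])
```

```text
87 [0.5511 0.0097 0.0975] [-6.2 -0.3 18.8] [-0.1   0.96  0.72] 81.20866298675537
88 [0.5511 0.0096 0.0975] [-5.9 -1.5 18.9] [-0.09  0.9   0.9 ] 81.18588924407959
89 [0.5511 0.0097 0.0975] [-6.2 -0.8 18.7] [-0.11  0.89  1.07] 81.17016434669495
stop
[0.5512 0.0096 0.0975] [-6.1 -1.1 18.9] [-0.03  0.94  1.1 ] 28.6917
```

View pics/w6.png

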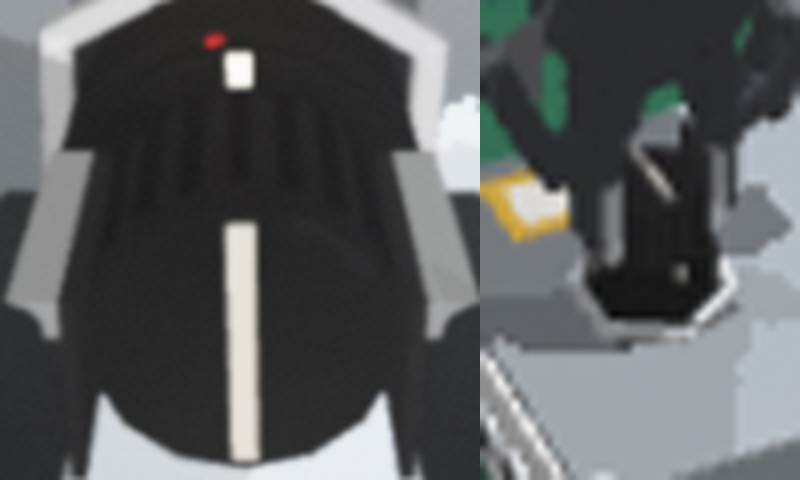

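The cap is flush (TCP steady at 0.0975, 19 N pressing force). It is at its solid stop, with 1.1 N m resisting and the lug at the red dot. The gripper is still holding it.

```bash
python3 -c "
from h import *
print(job.hand_in())"
```

```text
the job is handed in; nothing more can be done
None
```

The job is handed in: the red-banded fuse is in the holder, and the cap is pressed flush, turned clockwise to its stop and still gripped, at about 29 s on the robot's clock.

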